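Measure a shelf board with the tape measure

ROBOT

A 6-joint arm with a two-finger parallel gripper is mounted at the origin on a cart in front of the work surface, level with it; the furniture and walls round the work are solid. World frame = base frame: x ahead of the robot, y to its left, z up, the work surface at z = 0. Lengths are in mm, angles in rad, forces in N, time in s.
With the tool pointing down it reaches from about 425 to 925 mm from the base axis. Payload 12.5 kg.
Tool frame: the origin (TCP) lies midway between the tips of the shut fingers; the grasp point (between the pads) lies 19 mm behind it (manip.tcp_to_grasp is the distance from the TCP to the grasp point, in mm); z points along the fingers, y is the line along which they close (so a half turn about z gives the same grasp; the last joint's range is limited). The gripper opens to 85 mm and grips with 20 to 120 N. Pads are 22 mm wide; open, the fingers measure 114 mm over their backs; the gripper's body (76 mm by 85 mm) begins 54 mm behind the grasp point. The pads swing forward as they close: fully open they stand 13 mm farther back than shut.
Start: joints at [-1.317, 0.491, 1.559, -0, 1.092, -0.106], TCP at [220.078, -584.988, 231.327] pointing down, gripper open.
Joint ranges: [-3.1, 3.1], [-0.84, 2.19], [0.05, 2.79], [-1.13, 4.28], [0.06, 2.93], [-2.69, 2.69]. Speed limits (rad/s): [2.22, 2.22, 2.79, 3.14, 3.14, 3.14].

INTERFACE

Orientations are given as a 3x3 rotation matrix whose columns are the frame's x, y, z axes.
In Python, from rig import manip, viewer, job gives the robot as it stands.
- The arm moves only by the tool drive_tool, never from a script. Its argument "plan" is a list of rows, each a list of 3 entries, a list of its own where there are three numbers: the closure in counts, from 0 (fully open) to 255 (shut), then the shift along the world's x, y, z in cm, then the turn about the world's z in degrees. A call has 1 to 8 rows; each row is the pose to reach, as a shift and turn from the pose commanded when the call began; what a row does not reach only later rows make up. A row lasts 1/12 s, in which the tool goes at most 41.7 mm and 7.16 degrees, less where a joint would pass 70% of its speed; a pose out of reach is approached as far as the arm can. A call with a gripper value outside its range is refused whole. The fingers move at their own pace and stop on an object; "force" is the grip in N (left out, the last holds). Time passes only in rows, so rows that repeat a pose let the fingers close. It gives the time, the measured TCP pose, the force and the opening at its end, in the units of the state.
- manip.state(): the state, without advancing time (a new reading comes with each control period).
- viewer.capture(name): name is "scene" or "side" or "wrist"; returns a dict with "frame" (384x512x3 uint8, red, green, blue), "z_map" (384x512 float32, mm along the optical axis (not along the pixel's ray), 0 where there is no reading), "fx", "fy", "cx", "cy" (pixels), "T" (4x4, takes a point from camera to world coordinates). Camera axes: x right, y down, z forward; pixel columns grow to the right and rows downward; lengths in mm; the calibration is good to about 2 mm. A picture is of the moment at which its call begins.
- job.finish_job(): hands the job in, once; it reports no verdict.
The state is a dict: "t": time; "joints": joint angles; "qvel": joint speeds; "tau": joint torques, N m; "position": TCP position; "tcp_rot": TCP orientation; "ft_force": force on the tool from outside, world axes, zero at the start; "ft_torque": the same for the moment, N m; "gripper_width": finger opening in mm.
Only numpy, scipy, OpenCV 4.12 (cv2) and the standard library are available. Lean on these libraries where they do the work, as an engineer would, in place of code of your own. Each camera call takes 0.05 s, during which the arm holds its last target. There are 200 camera calls.

TASK

I want to know how long this shelf board will be once it is cut at the pencil line: take the tape measure by its case, hook the end of its blade over the middle of the board's rounded-corner end, and draw the case back straight along the board, low over it, until the front of the tape's nose is level with the pencil line. The blade springs back if you let go, so finish while holding the case still right there for me to read; do not drag the board or disturb the pencil, the mug or the spice jar.

Things in the scene. Friction and masses are not known exactly. Their poses are not given: they have to be found in the camera images.
- tape: Tape measure standing on the worktop: grey and black case 72 mm long (x), 38 wide (y), 62 high, about 0.27 kg. Origin: centre of the case's underside; z up; +x is the way the blade comes out. Flat upright sides from 10 to 55 mm height, x -25 to +25 mm: grip there from above, across y. A spring draws the blade in: 2 N at first, 3.5 N at its full 300 mm; there is no lock.
- tape_nose (a point): Front of the tape's nose (where the blade comes out), at the level of the underside of the case, on its centre line: 40 mm ahead (+x) of the tape's origin. Axes as the tape's.
- tape_hook (a point): Steel hook on the blade's end: plate 19 mm wide, 2 thick, 12 deep below the blade. Point: middle of its inner face (toward the case), 6 mm above its lower edge; 4.5 mm ahead of the nose when drawn in. The 19 mm wide metal blade flexes down: lifted, it droops some 12 mm, so the hook's edge hangs about 11 mm below the case's underside; a surface pushes it up again.
- shelf_board: Loose white shelf board, 420 mm long (x), 130 mm wide (y), 25 mm thick, 1.5 kg, lying flat on the worktop. Origin at the centre of its underside, z up. Its +x end has rounded corners (radius 30 mm; the middle 70 mm of that end is straight), its -x end has square corners.
- rounded_end (a point): Middle of the board's rounded-corner end, at the upper edge: x = +210 mm, z = 25 mm in the board's frame. Axes as the board's.
- cut_line (a point): Middle of the pencil line drawn square across the board's top, a dark line 2 mm wide, 190 to 270 mm from the rounded-corner end. Axes as the board's.
- pencil: Flat carpenter's pencil, 172 mm long, 8 mm high, lying on the worktop in front of the board. Bystander.
- mug_2: Dark mug, 88 mm across, 106 mm high, standing behind the board. Bystander.
- spice_jar_4: Spice jar with a green cap, 46 mm across, 106 mm high, standing alone behind the board. Bystander.
Things that resemble listed ones, but are neither listed nor needed, are in the scene too. What is shaped like the tape but blue or turquoise is not meant.

How it is judged (in metres and radians):
On the way:
1. the hook has caught the rounded-corner end of the board and the blade is being drawn out (contact force between tape and shelf_board above 0.8 N and distance between tape_hook and tape_nose above 0.03 m and x of tape_hook in the frame of rounded_end between -0.004 and 0.006 m and z of tape_hook in the frame of rounded_end below 0.004 m), for 0.1 s.
At the end, for the whole second after the job is handed in: Gripper holds the tape still, blade drawn out: hook bearing on the rounded end under its top edge, within 30 mm of the middle; nose front within 5 mm of the pencil line, at most 15 mm above the board; tape along the board within 0.1 rad; board within 10 mm of its start (x of tape_nose in the frame of cut_line between -0.005 and 0.005 m and z of tape_nose in the frame of cut_line between -0.004 and 0.015 m and x of tape_hook in the frame of rounded_end between -0.004 and 0.005 m and y of tape_hook in the frame of rounded_end between -0.03 and 0.03 m and z of tape_hook in the frame of rounded_end between -0.012 and 0.004 m and angle between the x axis of tape and the x axis of shelf_board, either way round below 0.1 rad and contact force between tape and shelf_board above 0.8 N and contact force between the fingers and tape above 3 N and linear speed of tape below 0.01 m/s and distance of shelf_board from where it was at the start of the episode below 0.01 m); the arm keeps its last pose, push and grip.
It fails at once if the board is dragged more than 15 mm (distance of shelf_board from where it was at the start of the episode above 0.015 m).
It fails at once if the pencil, the mug or the spice jar is moved more than 20 mm (distance of any of pencil, mug_2, spice_jar_4 from where it was at the start of the episode above 0.02 m).
It also fails if it takes over 45 s, if anything falls off the work surface, if the arm or the gripper's body presses on something with over 40 N, if the wrist force passes 120 N, or if a joint passes its speed limit or range.

## Working session

There is one attempt and no reset: what is moved stays moved. The work goes in short steps, Python scripts to look and compute and a tool call to move; the robot and the scene stay as the last step left them, time stands still between calls to the robot, and variables do not carry over. Pictures are saved under pics/ and viewed, on a budget of 10 in all, crops included, one or two more only if the job needs it, and the job is handed in when it is done.

Besides the shell and the picture viewer there is one more tool, called after "Request:" by a JSON object that holds its "op" and its "data", one argument or row to a line. drive_tool: Moves the arm, as the interface text tells. Its arguments: {"type":"object","properties":{"plan":{"type":"array"},"force":{"type":"number"}},"required":["plan"]}

```bash
ls; mkdir -p pics
python3 - <<'E'
from rig import manip, viewer, job
import cv2, numpy as np, pickle
s=manip.state(); print({k:np.round(v,3).tolist() for k,v in s.items()})
c={n:viewer.capture(n) for n in("scene","side","wrist")}
pickle.dump(c,open("c0.pkl","wb"))
for n in c: print(n,np.round(c[n]["T"],3).tolist(),c[n]["fx"],c[n]["cx"],c[n]["cy"])
im=np.hstack([cv2.resize(c[n]["frame"],(800,600)) for n in("scene",)])
cv2.imwrite("pics/a.png",im[...,::-1]); cv2.imwrite("pics/b.png",np.hstack([cv2.resize(c[n]["frame"],(400,300)) for n in("side","wrist")])[...,::-1])
E
```

```text
pics
{'t': 0.0, 'joints': [-1.317, 0.492, 1.559, 0.0, 1.092, -0.106], 'qvel': [0.0, -0.001, 0.002, 0.001, 0.0, 0.001], 'tau': [-0.004, -61.845, -26.16, -0.0, 0.004, 0.0], 'position': [219.996, -584.752, 230.718], 'tcp_rot': [[0.936, 0.352, -0.0], [0.352, -0.936, 0.001], [0.0, -0.001, -1.0]], 'ft_force': [-0.107, 0.161, 0.339], 'ft_torque': [-0.037, -0.049, -0.024], 'gripper_width': 85.281}
scene [[-0.826, -0.431, 0.365, 158.296], [-0.564, 0.647, -0.513, 468.417], [-0.015, -0.629, -0.777, 941.457], [0.0, 0.0, 0.0, 1.0]] 355.50413173869924 255.6751050414138 192.54694208905258
side [[-0.891, -0.23, 0.391, 154.878], [-0.453, 0.468, -0.759, 681.065], [-0.008, -0.854, -0.521, 611.16], [0.0, 0.0, 0.0, 1.0]] 380.19764790582883 260.22019705602037 189.20115754149379
wrist [[0.353, -0.898, -0.261, 286.388], [-0.936, -0.339, -0.098, -561.582], [-0.001, 0.279, -0.96, 373.349], [0.0, 0.0, 0.0, 1.0]] 285.1970842129889 255.01881048828497 185.82062629933387
```

View pics/a.png

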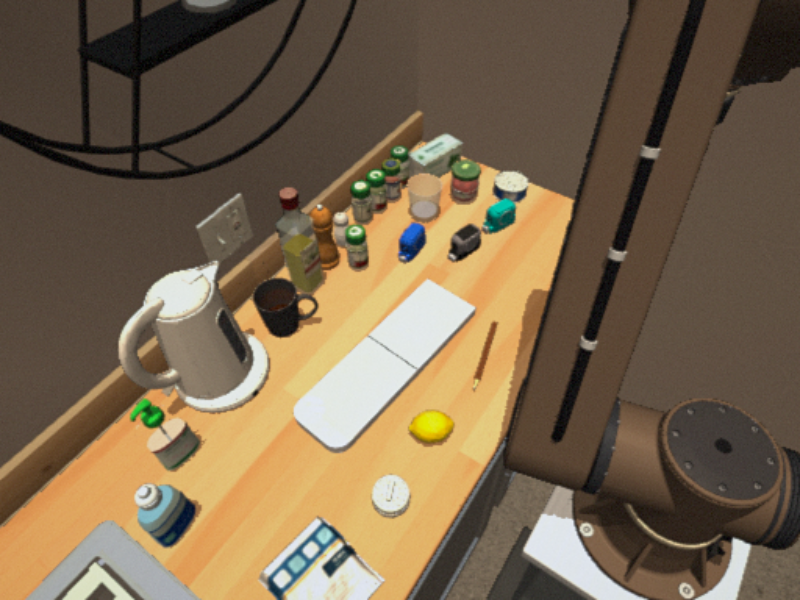

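View pics/b.png

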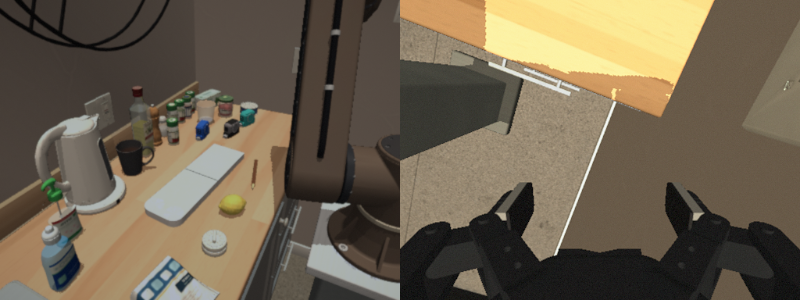

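Candidates for the tape in the 800x600 scene view are blue at (411,240), grey/black at (464,241) and turquoise at (499,215). Only the grey/black one fits. The board runs from its rounded end near (315,425) to its square end near (455,300), with the line near (393,350). The green-capped jar standing alone is at (356,245), and the mug is at (278,307). Next I'll measure and take a confirming crop.

```bash
cat > h.py <<'E'
import numpy as np, cv2
def world(c):
    v,u=np.mgrid[:c["z_map"].shape[0],:c["z_map"].shape[1]]; z=c["z_map"]
    p=np.stack([(u-c["cx"])/c["fx"]*z,(v-c["cy"])/c["fy"]*z,z],-1)
    return p@c["T"][:3,:3].T+c["T"][:3,3]
def ray(c,uv,h):
    uv=np.atleast_2d(uv).astype(float)
    d=np.c_[(uv[:,0]-c["cx"])/c["fx"],(uv[:,1]-c["cy"])/c["fy"],np.ones(len(uv))]@c["T"][:3,:3].T
    o=c["T"][:3,3]; return o+d*((h-o[2])/d[:,2])[:,None]
E
python3 - <<'E'
from h import *; import pickle
C=pickle.load(open("c0.pkl","rb"))
for n in("scene","side"):
    c=C[n]; P=world(c); f=c["frame"].astype(int); hsv=cv2.cvtColor(c["frame"],cv2.COLOR_RGB2HSV)
    m=((hsv[...,1]<60)&(f.min(2)>110)&(abs(P[...,2]-25)<12)).astype(np.uint8)
    m=cv2.morphologyEx(m,cv2.MORPH_CLOSE,np.ones((5,5)))
    k,l,st,ce=cv2.connectedComponentsWithStats(m)
    i=1+np.argmax(st[1:,4]); pts=np.argwhere(l==i)[:,::-1]; 
    W=ray(c,pts,25)[:,:2].astype(np.float32); r=cv2.minAreaRect(W)
    print(n,"board",st[i],r,cv2.boxPoints(r).round(1).tolist(), "z",np.median(P[l==i][:,2]))
    # tape: dark/grey pts above table
    t=(P[...,2]>8)&(P[...,2]<80)&(c["z_map"]>0)
    k,l,st,ce=cv2.connectedComponentsWithStats(t.astype(np.uint8))
    for j in range(1,k):
        if st[j,4]>30:
            q=P[l==j]; print(j,st[j],q.min(0).round(),q.max(0).round(),np.median(f[l==j],0))
c=C["scene"]; cv2.imwrite("pics/c.png",cv2.resize(c["frame"][120:180,240:340],(800,480),interpolation=cv2.INTER_CUBIC)[...,::-1])
E
```

```text
scene board [ 188  179  116  109 4949] ((529.5111083984375, -7.541107177734375), (420.5049743652344, 131.22439575195312), 84.50350952148438) [[444.1000061035156, -210.5], [574.7000122070312, -223.10000610351562], [615.0, 195.5], [484.29998779296875, 208.0]] z 24.460236127664075
1 [ 183   73  189  116 4705] [ 421. -689.    8.] [886. -46.  80.] [99. 82. 67.]
2 [288 113  19  17 238] [ 624. -540.    8.] [ 688. -488.   80.] [117.5  75.   61.5]
3 [261 114  22  11 182] [ 673. -460.   30.] [ 751. -402.   80.] [201. 164. 116.]
4 [261 123  21  19 256] [ 669. -432.    8.] [ 738. -376.   80.] [168. 150. 124.]
5 [ 433  135   79   45 1391] [ -99. -687.    8.] [ 174. -672.   80.] [95. 80. 65.]
6 [255 142  18  26 311] [ 643. -334.    8.] [ 685. -247.   66.] [ 28.  72. 123.]
7 [287 143  21  24 336] [ 535. -399.    8.] [ 585. -316.   65.] [59. 53. 48.]
8 [141 153  42  47 645] [828. -97.   8.] [885.  82.  80.] [98. 70. 43.]
9 [ 188  178  116  111 5149] [ 447. -223.    8.] [612. 204.  31.] [227. 233. 230.]
10 [165 183  23  16 263] [757.  -3.  29.] [809.  61.  80.] [48. 32. 25.]
11 [166 191  38  24 316] 
[... 1468 characters left out ...]
79.]
8 [153 186  26   9 150] [757.  -4.  57.] [804.  45.  80.] [43. 32. 28.]
13 [  72  220   90   88 3082] [693. 102.   8.] [847. 386.  80.] [113. 106.  96.]
15 [ 68 222  12  12  80] [875. 228.  48.] [881. 254.  80.] [85.5 67.  50. ]
19 [   0  235   65   70 1930] [875. 276.   8.] [883. 443.  80.] [76. 58. 42.]
21 [280 249  36  27 694] [343.  47.  10.] [408. 107.  59.] [168. 147.  69.]
22 [ 420  261   92   99 4867] [-45. -87.   8.] [122. 127.  80.] [52. 42. 35.]
29 [258 294  33  33 874] [336. 181.   8.] [399. 244.  46.] [172. 174. 165.]
30 [  56  316   47   57 1243] [608. 407.   8.] [641. 482.  80.] [33. 45. 55.]
31 [ 167  327  107   57 3433] [309. 310.   8.] [463. 425.  47.] [164. 161. 154.]
```

View pics/c.png

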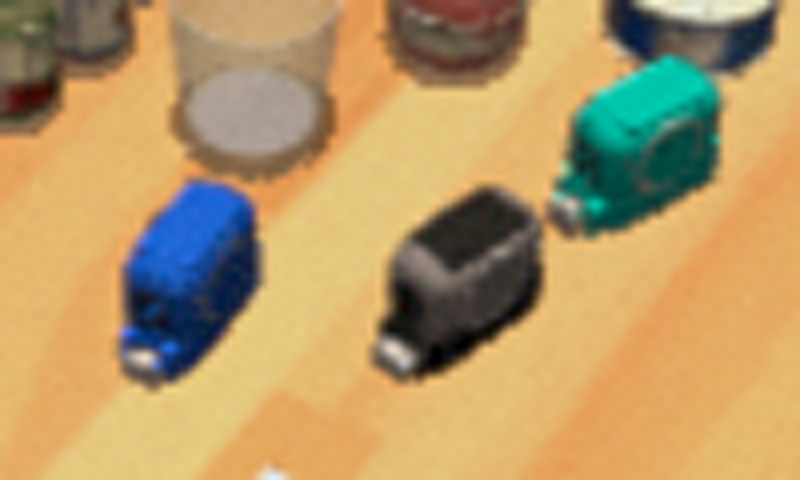

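The crop shows the grey/black tape alone at its centre, with its hook at crop pixel (395,355), pointing roughly toward the board (+y). That matches the description. I'll move above it.

Request:
{"op": "drive_tool", "data": {
  "plan": [
    [0, [3.4, 2.3, 0], 7],
    [0, [6.8, 4.6, 0], 14],
    [0, [10.2, 6.9, 0], 21],
    [0, [13.6, 9.2, 0], 28],
    [0, [17, 11.5, 0], 35],
    [0, [20.4, 13.8, 0], 42],
    [0, [23.8, 16.1, 0], 49],
    [0, [27.2, 18.4, 0], 56]
  ]
}}

```text
t: 0.82
position: [493.5, -399.5, 231.2]
tcp_rot: [[0.226, 0.974, -0.0], [0.974, -0.226, 0.0], [0.0, -0.0, -1.0]]
ft_force: [-0.1, -0.8, -0.6]
gripper_width: 85.4
```

Request:
{"op": "drive_tool", "data": {
  "plan": [
    [0, [3.4, 2.3, 0], 7],
    [0, [6.8, 4.4, 0], 9],
    [0, [6.8, 4.4, 0], 9],
    [0, [6.8, 4.4, 0], 9],
    [0, [6.8, 4.4, 0], 9]
  ]
}}

```text
t: 1.23
position: [559.7, -356.9, 230.9]
tcp_rot: [[0.076, 0.997, -0.001], [0.997, -0.076, 0.0], [0.0, -0.001, -1.0]]
ft_force: [-0.5, -0.3, -1.1]
gripper_width: 85.1
```

Run:
```python
from rig import manip, viewer
from h import *; import pickle
c=viewer.capture("wrist"); pickle.dump(c,open("c1.pkl","wb"))
s=manip.state(); print(s["position"].round(1) if hasattr(s["position"],"round") else s["position"],np.round(s["tcp_rot"],3).tolist())
P=world(c)
cv2.imwrite("pics/d.png",c["frame"][...,::-1])
for lo,hi in((54,70),(8,70)):
  t=((P[...,2]>lo)&(P[...,2]<hi)&(c["z_map"]>0)).astype(np.uint8)
  k,l,st,ce=cv2.connectedComponentsWithStats(t)
  for j in range(1,k):
    if st[j,4]>150:
      q=P[l==j]; r=cv2.minAreaRect(q[:,:2].astype(np.float32)); print(lo,st[j],q.min(0).round(),q.max(0).round(),[np.round(a,1).tolist() for a in r],np.median(c["frame"][l==j],0))
```

```text
[ 559.3 -357.5  231.1] [[0.078, 0.997, -0.001], [0.997, -0.078, 0.0], [0.0, -0.001, -1.0]]
54 [407   0  44  16 283] [ 720. -218.   54.] [ 756. -203.   70.] [[737.1, -212.6], [9.1, 36.8], 73.3] [81. 75. 52.]
54 [482   4  26  41 533] [ 796. -249.   54.] [ 819. -214.   70.] [[806.5, -232.9], [19.3, 35.3], 11.8] [158. 145. 117.]
54 [ 330   72   36   68 2132] [ 645. -334.   54.] [ 683. -265.   66.] [[663.9, -299.1], [37.9, 69.5], 2.0] [ 53.  114.  209.5]
54 [474  93  38  47 574] [ 800. -345.   54.] [ 827. -297.   70.] [[813.1, -320.8], [47.4, 26.5], 87.9] [87. 82. 61.]
54 [ 239  143   38   60 1740] [ 539. -400.   54.] [ 585. -330.   66.] [[561.8, -365.7], [70.0, 38.7], 78.8] [34. 32. 28.]
54 [462 143  42  43 493] [ 795. -396.   54.] [ 829. -350.   70.] [[808.1, -369.3], [46.8, 24.6], 66.8] [91. 87. 60.]
54 [353 178  48  50 296] [ 670. -437.   54.] [ 722. -381.   70.] [[689.2, -402.3], [71.5, 23.6], 48.2] [162. 151. 135.]
54 [364 186  62  59 773] [ 682. -459.   54.] [ 749. -391.   70.] [[723.8, -433.3], [76.5, 42.8], 47.3] [186. 155. 106.]
54 [452 191  41  40 456] [ 789. -449.   54.] [ 825
[... 2124 characters left out ...]
]
8 [312 252  31  53 878] [ 625. -541.    8.] [ 669. -495.   70.] [[640.4, -513.6], [59.4, 20.8], 43.5] [115.  68.  55.]
8 [ 401  252   81   38 1563] [ 759. -539.    8.] [ 828. -505.   70.] [[790.8, -517.1], [71.3, 31.4], 10.4] [91. 86. 68.]
8 [482 280  30  38 495] [ 880. -585.    8.] [ 884. -548.   60.] [[881.8, -566.9], [3.6, 36.7], 0.2] [82. 60. 37.]
8 [248 297  55  26 967] [ 530. -604.    8.] [ 613. -567.   41.] [[571.3, -585.6], [82.4, 36.3], 0.6] [74. 68. 59.]
8 [ 58 366  56  18 786] [ 224. -684.    8.] [ 316. -679.   40.] [[270.2, -681.5], [92.2, 4.4], 0.1] [85. 73. 58.]
8 [398 366  56  18 752] [ 738. -684.   38.] [ 814. -654.   70.] [[775.8, -668.9], [30.0, 75.9], 89.7] [85. 73. 58.]
```

View pics/d.png

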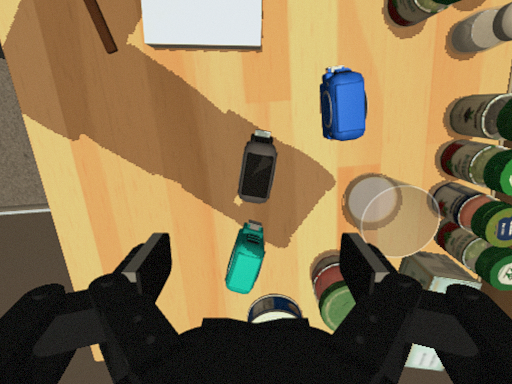

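The wrist view has the black tape at about pixel (258,168), hook up at (263,133), with turquoise behind it at (245,258) and blue to the right at (344,105). The tape origin is about (562,-366) with heading about 78°. I'll align and descend.

Request:
{"op": "drive_tool", "data": {
  "plan": [
    [0, [0.2, -0.8, -2], -4],
    [0, [0.2, -0.8, -6], -7.5],
    [0, [0.2, -0.8, -10], -7.5],
    [0, [0.2, -0.8, -14], -7.5],
    [0, [0.2, -0.8, -17], -7.5],
    [0, [0.2, -0.8, -19.5], -7.5],
    [0, [0.2, -0.8, -21.5], -7.5],
    [0, [0.2, -0.8, -22.1], -7.5]
  ]
}}

```text
t: 1.95
position: [559.7, -365.4, 7.2]
tcp_rot: [[0.208, 0.978, -0.004], [0.978, -0.208, 0.003], [0.002, -0.004, -1.0]]
ft_force: [-0.7, 0.6, -0.7]
gripper_width: 85.6
```

Request:
{"op": "drive_tool", "data": {
  "plan": [
    [0, [0, 0, 0], 0],
    [0, [0, 0, 0], 0],
    [100, [0, 0, 0], 0],
    [140, [0, 0, 0], 0],
    [180, [0, 0, 0], 0],
    [255, [0, 0, 0], 0],
    [255, [0, 0, 0], 0],
    [255, [0, 0, 0], 0]
  ],
  "force": 60
}}

```text
t: 2.62
position: [562.4, -365.2, 11.4]
tcp_rot: [[0.206, 0.979, 0.001], [0.979, -0.206, -0.001], [-0.001, 0.001, -1.0]]
ft_force: [-0.7, 0.5, 5.8]
gripper_width: 37.1
```

Request:
{"op": "drive_tool", "data": {
  "plan": [
    [255, [0, 0, 0], 0],
    [255, [0, 0, 0], 0],
    [255, [0, 0, 0], 0],
    [255, [0, 0, 0], 0],
    [255, [0, 0, 0], 0],
    [255, [0, 0, 0], 0]
  ]
}}

```text
t: 3.12
position: [562.5, -365.2, 11.4]
tcp_rot: [[0.206, 0.979, 0.001], [0.979, -0.206, -0.001], [-0.001, 0.001, -1.0]]
ft_force: [-1.8, 0.1, 5.9]
gripper_width: 37.6
```

Request:
{"op": "drive_tool", "data": {
  "plan": [
    [255, [0, 0, 1.5], 0],
    [255, [0, 0, 4], 0],
    [255, [0, 0, 7], 1],
    [255, [-0.1, 3.5, 7], 3],
    [255, [-0.2, 7, 7], 5],
    [255, [-0.3, 10.5, 7], 6.4],
    [255, [-0.4, 14, 7], 6.4],
    [255, [-0.5, 17.5, 7], 6.4]
  ]
}}

```text
t: 3.78
position: [556.6, -188.4, 80.5]
tcp_rot: [[0.096, 0.995, 0.0], [0.995, -0.096, 0.0], [0.0, 0.0, -1.0]]
ft_force: [1.5, -0.0, -2.2]
gripper_width: 37.4
```

Request:
{"op": "drive_tool", "data": {
  "plan": [
    [255, [-0.1, 3.5, 0], 0],
    [255, [-0.2, 7, 0], 0],
    [255, [-0.3, 10.5, 0], 0],
    [255, [-0.4, 14, 0], 0],
    [255, [-0.5, 17.5, 0], 0],
    [255, [-0.6, 21, 0], 0],
    [255, [-0.7, 24.5, 0], 0],
    [255, [-0.8, 28, 0], 0]
  ]
}}

```text
t: 4.45
position: [548.7, 91.8, 80.5]
tcp_rot: [[0.095, 0.995, 0.0], [0.995, -0.095, -0.0], [-0.0, 0.0, -1.0]]
ft_force: [1.0, 0.3, -1.7]
gripper_width: 37.7
```

Request:
{"op": "drive_tool", "data": {
  "plan": [
    [255, [-0.2, 3.5, 0], 0],
    [255, [-0.3, 6.5, 0], 0],
    [255, [-0.35, 8.3, 0], 0],
    [255, [-0.35, 8.3, 0], 0],
    [255, [-0.35, 8.3, 0], 0],
    [255, [-0.35, 8.3, 0], 0]
  ]
}}

```text
t: 4.95
position: [545.5, 172.6, 80.3]
tcp_rot: [[0.095, 0.995, -0.0], [0.995, -0.095, -0.0], [-0.0, -0.0, -1.0]]
ft_force: [0.2, -0.5, -2.7]
gripper_width: 38.0
```

Run:
```python
from rig import manip, viewer
from h import *; import pickle
C={n:viewer.capture(n) for n in("scene","side","wrist")}; pickle.dump(C,open("c2.pkl","wb"))
s=manip.state(); print(np.round(s["position"],1),np.round(s["tcp_rot"],3).tolist(),s["gripper_width"],np.round(s["ft_force"],1))
w=C["wrist"]["frame"]; d=C["side"]["frame"][200:320,130:290]
cv2.imwrite("pics/e.png",np.hstack([cv2.resize(w,(480,360)),cv2.resize(d,(320,240)).copy() if 0 else cv2.copyMakeBorder(cv2.resize(d,(320,240),interpolation=cv2.INTER_CUBIC),0,120,0,0,cv2.BORDER_CONSTANT)])[...,::-1])
```

```text
[545.7 172.   80.4] [[0.097, 0.995, 0.0], [0.995, -0.097, -0.0], [-0.0, 0.0, -1.0]] 37.280569725307636 [ 0.8 -0.3 -1.3]
```

View pics/e.png

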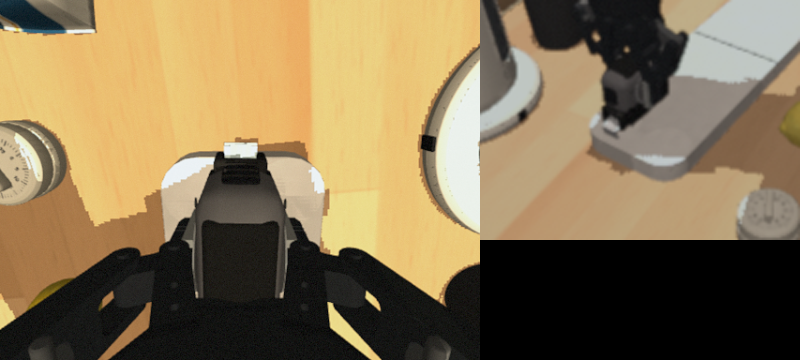

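The wrist view shows the hook at (240,150), just past the board's end. The end is centred at about x=243 and the tape lines up with the board. Now I'll measure hook, end and line numerically.

Run:
```python
from h import *; import pickle
C=pickle.load(open("c2.pkl","rb")); C0=pickle.load(open("c0.pkl","rb"))
d=np.array([.0958,.9954]); n=np.array([-d[1],d[0]]); O=np.array([528.5,-6.8])
def uv(p): q=(np.asarray(p)[...,:2]-O); return q@d,q@n
c=C["wrist"]; P=world(c); z=P[...,2]
a,b=uv(P)
m=(abs(z-25)<5)&(a>100)&(abs(b)<80)
for lo in range(-75,76,10):
    k=m&(b>=lo)&(b<lo+10)
    if k.any(): print(lo+5,k.sum(),"end a max %.1f p98 %.1f  z %.1f"%(a[k].max(),np.percentile(a[k],98),np.median(z[k])))
k=m&(a<190); print("b range",b[k].min(),b[k].max())
h=(z>48)&(z<100)&(a>195)&(abs(b)<20)
f=c["frame"].astype(int)
br=h&(f.min(2)>130)
for nm,k in(("all",h),("bright",br)):
    print(nm,k.sum(),"a",a[k].min(),a[k].max(),"b",b[k].min(),b[k].max(),"z",z[k].min(),z[k].max())
# line in initial scene/side
for nm in("scene","side"):
    c=C0[nm]; P=ray(c,np.argwhere(np.ones(c["z_map"].shape))[:,::-1],25).reshape(*c["z_map"].shape,3)
    A,B=uv(P); g=c["frame"].mean(2)
    for s in(-40,0,40):
        k=(abs(B-s)<15)&(abs(A)<80)
        bins=np.round(A[k]).astype(int)+80; v=np.bincount(bins,g[k],161)/np.maximum(np.bincount(bins,minlength=161),1)
        sm=np.convolve(v,np.ones(3)/3,'same'); med=np.median(sm[5:-5]); w=np.clip(med-sm-8,0,None); w[:5]=w[-5:]=0; i=np.argmax(w); sl=slice(max(i-4,0),i+5)
        print(nm,s,"line a=%.1f"%((np.arange(161)-80)[sl]@w[sl]/w[sl].sum()),w[i])
```

```text
-70 239 end a max 187.1 p98 185.0  z 24.8
-60 993 end a max 200.1 p98 196.2  z 24.9
-50 915 end a max 204.5 p98 202.7  z 24.9
-40 813 end a max 205.7 p98 204.9  z 24.9
-30 483 end a max 205.8 p98 205.4  z 24.9
-20 73 end a max 205.6 p98 205.5  z 24.8
20 151 end a max 205.5 p98 205.4  z 24.9
30 544 end a max 205.7 p98 205.3  z 24.9
40 829 end a max 204.8 p98 203.7  z 24.9
50 861 end a max 202.0 p98 199.2  z 24.9
60 541 end a max 193.5 p98 189.7  z 24.9
b range -68.28161089967877 61.823517174487115
all 1291 a 207.22538265671255 224.29029603272133 b -18.283772833749953 16.67241894009695 z 69.96824161736731 99.95196311101223
bright 573 a 207.22538265671255 223.81621508933048 b -18.283772833749953 8.426677144066543 z 69.96824161736731 98.05448786755936
scene -40 line a=-14.5 53.46296296296296
scene 0 line a=-14.2 63.02777777777777
scene 40 line a=-14.6 73.59259259259261
side -40 line a=-13.9 23.796296296296276
side 0 line a=-13.8 24.87037037037038
side 40 line a=-14.0 24.416666666666657
```

The line is about 224 mm from the rounded end (both cameras agree), and the hook is about 16 mm past the end. I'll lower to about 3 mm over the board, then draw back gently.

Request:
{"op": "drive_tool", "data": {
  "plan": [
    [255, [0, 0, -1], 0],
    [255, [0, 0, -2], 0],
    [255, [0, 0, -3], 0],
    [255, [0, 0, -3.6], 0],
    [255, [0, 0, -4.1], 0],
    [255, [0, 0, -4.1], 0],
    [255, [0, 0, -4.1], 0],
    [255, [0, 0, -4.1], 0]
  ]
}}

```text
t: 5.77
position: [545.7, 173.1, 39.5]
tcp_rot: [[0.096, 0.995, 0.0], [0.995, -0.096, 0.0], [0.0, 0.0, -1.0]]
ft_force: [-0.9, 0.5, -2.4]
gripper_width: 37.2
```

Request:
{"op": "drive_tool", "data": {
  "plan": [
    [255, [-0.05, -0.5, 0], 0],
    [255, [-0.1, -1, 0], 0],
    [255, [-0.15, -1.5, 0], 0],
    [255, [-0.2, -2, 0], 0],
    [255, [-0.25, -2.5, 0], 0],
    [255, [-0.25, -2.5, 0], 0],
    [255, [-0.25, -2.5, 0], 0]
  ]
}}

```text
t: 6.35
position: [543.1, 147.7, 39.4]
tcp_rot: [[0.096, 0.995, 0.0], [0.995, -0.096, 0.0], [0.0, 0.0, -1.0]]
ft_force: [0.1, 3.0, -2.8]
gripper_width: 37.8
```

Run:
```python
from rig import manip, viewer
from h import *; import pickle
C={n:viewer.capture(n) for n in("scene","side","wrist")}; pickle.dump(C,open("c3.pkl","wb"))
s=manip.state(); print(np.round(s["position"],1),np.round(s["ft_force"],1))
w=C["wrist"]["frame"][60:240,140:380]; d=C["side"]["frame"][200:320,130:290]
cv2.imwrite("pics/f.png",np.hstack([cv2.resize(w,(480,360),interpolation=cv2.INTER_CUBIC),cv2.copyMakeBorder(cv2.resize(d,(320,240),interpolation=cv2.INTER_CUBIC),0,120,0,0,cv2.BORDER_CONSTANT)])[...,::-1])
```

```text
[543.1 148.2  39.3] [ 0.1  2.2 -3. ]
```

View pics/f.png

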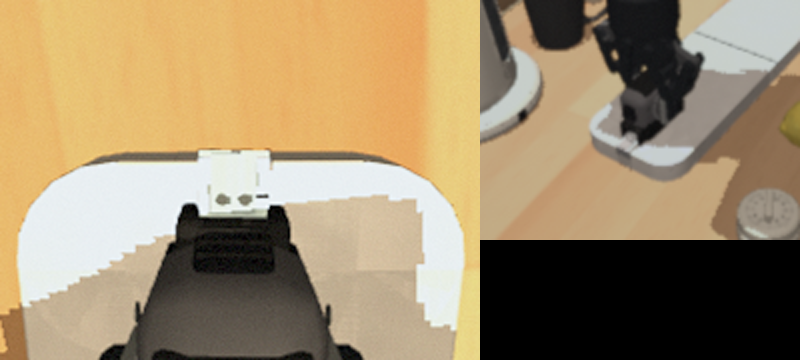

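The wrist crop shows the hook plate over the middle of the rounded end at (235,160), blade out, and about 2–3 N of pull. Now drawing back along the board.

Request:
{"op": "drive_tool", "data": {
  "plan": [
    [255, [-0.1, -1, 0], 0],
    [255, [-0.24, -2.5, 0], 0],
    [255, [-0.43, -4.5, 0], 0],
    [255, [-0.62, -6.5, 0], 0],
    [255, [-0.82, -8.5, 0], 0],
    [255, [-0.96, -10, 0], 0],
    [255, [-0.96, -10, 0], 0]
  ]
}}

```text
t: 7.08
position: [533.1, 45.9, 39.3]
tcp_rot: [[0.097, 0.995, -0.001], [0.995, -0.097, -0.0], [-0.0, -0.001, -1.0]]
ft_force: [-0.4, 2.8, -2.1]
gripper_width: 37.6
```

Request:
{"op": "drive_tool", "data": {
  "plan": [
    [255, [-0.1, -1, 0], 0],
    [255, [-0.24, -2.5, 0], 0],
    [255, [-0.43, -4.5, 0], 0],
    [255, [-0.62, -6.5, 0], 0],
    [255, [-0.77, -8, 0], 0],
    [255, [-0.87, -9, 0], 0],
    [255, [-0.87, -9, 0], 0],
    [255, [-0.87, -9, 0], 0]
  ]
}}

```text
t: 7.75
position: [524.7, -41.6, 39.3]
tcp_rot: [[0.096, 0.995, -0.0], [0.995, -0.096, 0.0], [0.0, -0.0, -1.0]]
ft_force: [-0.3, 4.2, -2.2]
gripper_width: 37.8
```

Run:
```python
from rig import manip, viewer
from h import *; import pickle
C={n:viewer.capture(n) for n in("scene","side","wrist")}; pickle.dump(C,open("c4.pkl","wb"))
s=manip.state(); print(np.round(s["position"],1),np.round(s["ft_force"],1),np.round(s["tcp_rot"],3)[:,0])
w=C["wrist"]["frame"]; d=C["side"]["frame"][180:300,160:320]
cv2.imwrite("pics/g.png",np.hstack([cv2.resize(w,(480,360),interpolation=cv2.INTER_CUBIC),cv2.copyMakeBorder(cv2.resize(d,(320,240),interpolation=cv2.INTER_CUBIC),0,120,0,0,cv2.BORDER_CONSTANT)])[...,::-1])
```

```text
[524.8 -41.1  39.3] [ 0.3  2.4 -1.5] [0.095 0.996 0.   ]
```

View pics/g.png

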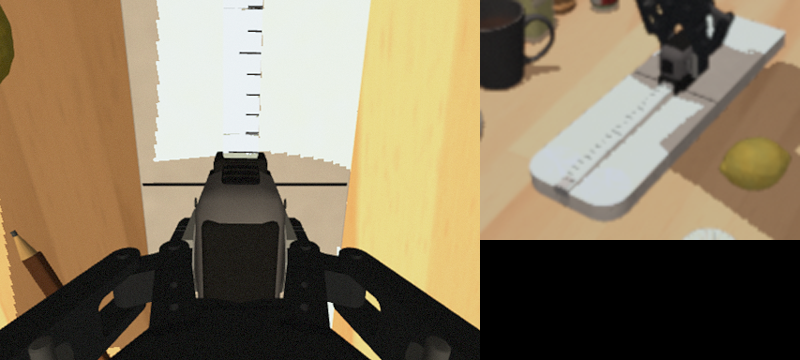

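Run:
```python
from h import *; import pickle
C=pickle.load(open("c4.pkl","rb"))
d=np.array([.0958,.9954]); n=np.array([-d[1],d[0]]); O=np.array([528.5,-6.8])
def uv(p): q=(np.asarray(p)[...,:2]-O); return q@d,q@n
c=C["wrist"]; P=world(c); z=P[...,2]; a,b=uv(P); g=c["frame"].mean(2)
tc=uv(np.array([524.8,-41.1])); print("tcp a,b",tc)
R=ray(c,np.argwhere(np.ones(g.shape))[:,::-1],25).reshape(*g.shape,3); A,B=uv(R)
for s in(-45,-35,35,45):
    k=(abs(B-s)<4)&(A>-60)&(A<60)&(abs(z-25)<4)
    i=np.argwhere(k); dk=k&(g<np.median(g[k])-40); print("line",s,dk.sum(),A[dk].mean() if dk.any() else None)
for nm,k in(("dark z>30",(g<80)&(z>30)&(abs(b)<18)&(a>-30)),):
    i=np.argsort(-a[k])[:40]; print(nm); 
    for lo in range(28,70,4):
        kk=k&(z>=lo)&(z<lo+4)
        if kk.any(): print(lo,kk.sum(),"a max %.1f p95 %.1f b %.0f..%.0f"%(a[kk].max(),np.percentile(a[kk],95),b[kk].min(),b[kk].max()))
# column profile through nose
for u in (250,256,262):
    for v in range(150,182,3): print(u,v,g[v,u].round(),"a %.1f b %.1f z %.1f"%(a[v,u],b[v,u],z[v,u]))
# board pose now
for nm in("scene","side"):
    for t,f in(("0","c0.pkl"),("4","c4.pkl")):
        c=pickle.load(open(f,"rb"))[nm]; g=c["frame"].mean(2)
        R=ray(c,np.argwhere(np.ones(g.shape))[:,::-1],25).reshape(*g.shape,3); A,B=uv(R)
        k=(abs(B+35)<15)&(A>150)&(A<240); o=np.argsort(A[k]); x=A[k][o]; y=cv2.blur(g[k][o].reshape(-1,1).astype(np.float32),(1,9))[:,0]
        l=(abs(B+40)<12)&(A>-30)&(A<10); dl=l&(g<np.median(g[l])-15)
        print(nm,t,"end",x[np.argmin(np.diff(y))], "line",A[dl].mean() if dl.any() else None)
cv2.imwrite("pics/h.png",cv2.resize(C["wrist"]["frame"][130:220,190:320],(780,540),interpolation=cv2.INTER_CUBIC)[...,::-1])
```

```text
tcp a,b (np.float64(-34.496680000000005), np.float64(0.3970400000000449))
line -45 1117 -25.70752703952496
line -35 903 -19.020191854085724
line 35 854 -20.25013892510674
line 45 62 -21.39164715554593
dark z>30
28 1 a max 4.3 p95 4.3 b 13..13
32 50 a max 76.5 p95 76.4 b -17..17
36 133 a max 76.1 p95 75.4 b -17..17
40 43 a max 4.7 p95 4.6 b -17..17
44 52 a max 4.5 p95 4.4 b -15..17
48 403 a max 4.6 p95 4.3 b -14..13
52 17 a max -0.3 p95 -0.5 b -15..17
56 61 a max -0.1 p95 -0.2 b -15..15
60 189 a max 6.0 p95 5.9 b -16..15
64 227 a max 6.2 p95 5.3 b -16..16
68 301 a max 4.9 p95 4.6 b -16..16
250 150 240.0 a 11.9 b 2.7 z 39.1
250 153 239.0 a 10.3 b 2.7 z 38.3
250 156 241.0 a 8.8 b 2.7 z 38.6
250 159 241.0 a 7.3 b 2.8 z 38.6
250 162 18.0 a 5.6 b 2.8 z 38.1
250 165 192.0 a 4.0 b 2.8 z 37.8
250 168 125.0 a 4.4 b 2.6 z 46.6
250 171 21.0 a 3.5 b 2.6 z 49.4
250 174 25.0 a 5.5 b 2.3 z 63.4
250 177 19.0 a 4.4 b 2.3 z 64.2
250 180 17.0 a 4.0 b 2.3 z 67.7
256 150 240.0 a 12.1 b -0.3 z 39.8
256 153 239.0 a 10.5 b -0.3 z 39.3
256 156 239.0 a 8.8 b -0.3 z 38.5
256 159 242.0 a 7.3 b -0.3 z 38.8
256 162 55.0 a 5.7 b -0.3 z 38.3
256 165 190.0 a 4.0 b -0.3 z 37.9
256 168 122.0 a 4.4 b -0.3 z 46.6
256 171 19.0 a 3.6 b -0.3 z 49.8
256 174 24.0 a 5.6 b -0.2 z 63.9
256 177 20.0 a 4.6 b -0.2 z 65.0
256 180 22.0 a 4.0 b -0.2 z 67.7
262 150 238.0 a 11.8 b -3.3 z 38.3
262 153 241.0 a 10.2 b -3.3 z 37.9
262 156 239.0 a 8.8 b -3.3 z 38.5
262 159 239.0 a 7.0 b -3.4 z 37.4
262 162 49.0 a 5.8 b -3.4 z 39.1
262 165 187.0 a 4.2 b -3.4 z 38.9
262 168 119.0 a 4.2 b -3.2 z 45.7
262 171 22.0 a 3.6 b -3.1 z 49.6
262 174 24.0 a 5.5 b -2.8 z 63.5
262 177 6.0 a 4.7 b -2.8 z 65.4
262 180 28.0 a 4.3 b -2.7 z 68.8
scene 0 end 207.51993602749607 line -14.406880461270418
scene 4 end 207.51993602749607 line -19.271981625688195
side 0 end 208.5774171754775 line -13.685614164544251
side 4 end 208.5774171754775 line -17.053257282198523
```

View pics/h.png

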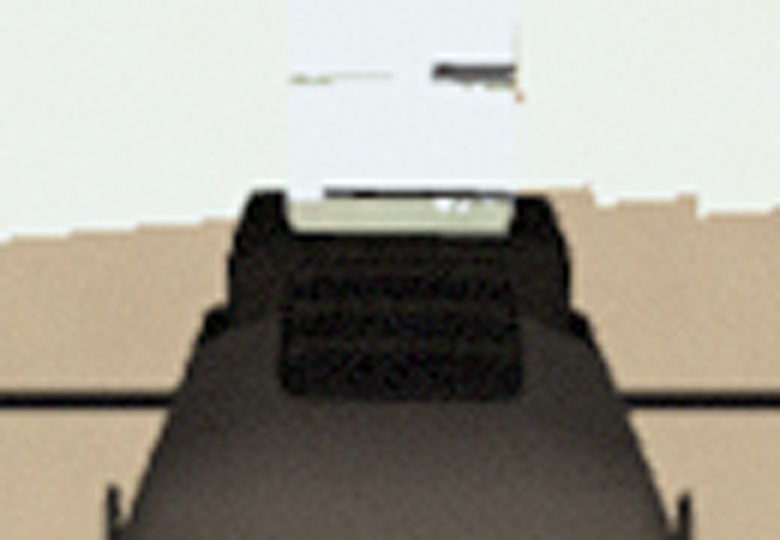

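The crop shows the line clean at row 130+398/6≈196.4 on both sides, with the nose's front corners at row ≈162 and columns 234 and 281.

```bash
cat > m.py <<'E'
from h import *
d=np.array([.0958,.9954]); n=np.array([-d[1],d[0]]); O=np.array([528.5,-6.8])
def uv(p): q=(np.asarray(p)[...,:2]-O); return q@d,q@n
def line(c):
    g=c["frame"].astype(float).mean(2); r=[]
    for u in list(range(180,212))+list(range(300,340)):
        col=g[175:240,u]; loc=cv2.blur(col.reshape(-1,1),(1,15))[:,0]-col; i=loc.argmax()
        if loc[i]<30 or i<2 or i>len(col)-3: continue
        w=np.clip(loc[i-2:i+3],0,None); r.append((u,175+i+(np.arange(-2,3)@w)/w.sum()))
    r=np.array(r); k=abs(r[:,1]-np.median(r[:,1]))<2; r=r[k]; A,B=uv(ray(c,r,25)); return r[:,1].mean(),len(r),A.mean(),A.std(),np.polyfit(B,A,1)
E
python3 - <<'E'
from m import *; import pickle
C=pickle.load(open("c4.pkl","rb")); c=C["wrist"]
print(line(c))
for u,v in((233,163),(234,163),(236,164),(280,163),(281,163),(278,164)):
    print(u,v,world(c)[v,u].round(1),[x.round(1) for x in uv(world(c)[v,u])],c["frame"][v,u], "at z38", uv(ray(c,(u,v),38))[0])
E
```

```text
(np.float64(196.32319986676976), 71, np.float64(-17.226192733799323), np.float64(0.0719689330642568), array([-1.97509831e-03, -1.72377849e+01]))
233 163 [517.3  -1.1  35.6] [np.float64(4.6), np.float64(11.7)] [5 1 2] at z38 [5.04970428]
234 163 [517.8  -1.3  35.1] [np.float64(4.4), np.float64(11.2)] [17 15 16] at z38 [5.05067841]
236 164 [519.1  -1.2  38.6] [np.float64(4.6), np.float64(9.9)] [12  8  6] at z38 [4.52960675]
280 163 [541.8  -3.8  33.9] [np.float64(4.3), np.float64(-13.0)] [39 36 27] at z38 [5.09548524]
281 163 [542.5  -4.1  32.8] [np.float64(4.0), np.float64(-13.6)] [114 103  85] at z38 [5.09645924]
278 164 [540.7  -3.9  35.4] [np.float64(4.0), np.float64(-11.8)] [13  8  5] at z38 [4.57058971]
```

Seen in one camera, the nose front is at a≈5 and the line at a≈-17.2, so about 22 mm remain. The wrist camera's ~3 mm offset cancels because both come from the same view.

Request:
{"op": "drive_tool", "data": {
  "plan": [
    [255, [-0.05, -0.6, 0], 0],
    [255, [-0.12, -1.3, 0], 0],
    [255, [-0.18, -1.9, 0], 0],
    [255, [-0.21, -2.2, 0], 0],
    [255, [-0.21, -2.2, 0], 0],
    [255, [-0.21, -2.2, 0], 0],
    [255, [-0.21, -2.2, 0], 0],
    [255, [-0.21, -2.2, 0], 0]
  ]
}}

```text
t: 8.57
position: [522.7, -63.9, 39.3]
tcp_rot: [[0.095, 0.995, 0.0], [0.995, -0.095, 0.0], [0.0, 0.0, -1.0]]
ft_force: [0.4, 3.2, -2.2]
gripper_width: 37.6
```

Run:
```python
from rig import manip, viewer
from m import *; import pickle
C={n:viewer.capture(n) for n in("scene","side","wrist")}; pickle.dump(C,open("c5.pkl","wb"))
s=manip.state(); print(np.round(s["position"],1),np.round(s["ft_force"],1),uv(np.array(s["position"])))
c=C["wrist"]; P=world(c); print(np.round(s["qvel"],3))
g=c["frame"].mean(2)
for u in(234,235,236,278,279,280): print(u,[int(x) for x in g[155:172,u]],[uv(ray(c,(u,v),36))[0].round(1)[0] for v in(160,163,166)],P[163:168,u,2].round(0))
w=C["wrist"]["frame"][130:220,190:320]; d=C["side"]["frame"][190:290,170:320]
cv2.imwrite("pics/i.png",np.vstack([cv2.resize(w,(434,300),interpolation=cv2.INTER_CUBIC),cv2.resize(d,(434,290),interpolation=cv2.INTER_CUBIC)])[...,::-1])
try: print(line(c))
except Exception as e: print(e)
```

```text
[522.7 -63.8  39.3] [-0.4  2.3 -1.7] (np.float64(-57.32054858305572), np.float64(0.3222313367893168))
[-0.002 -0.002 -0.001 -0.001 -0.    -0.   ]
234 [225, 127, 48, 45, 118, 172, 111, 25, 16, 13, 21, 11, 12, 13, 7, 16, 21] [np.float64(-16.6), np.float64(-18.2), np.float64(-19.8)] [36. 38. 40. 42. 44.]
235 [226, 125, 46, 49, 95, 169, 111, 26, 14, 16, 19, 13, 15, 12, 3, 21, 26] [np.float64(-16.6), np.float64(-18.2), np.float64(-19.8)] [35. 38. 40. 42. 44.]
236 [223, 120, 39, 41, 117, 170, 109, 19, 1, 3, 9, 12, 13, 16, 17, 19, 18] [np.float64(-16.6), np.float64(-18.2), np.float64(-19.8)] [35. 38. 40. 42. 44.]
278 [224, 125, 46, 47, 122, 165, 185, 107, 2, 9, 5, 13, 11, 16, 18, 12, 21] [np.float64(-16.6), np.float64(-18.1), np.float64(-19.7)] [33. 36. 39. 40. 44.]
279 [224, 125, 49, 48, 124, 167, 182, 110, 15, 4, 10, 13, 13, 6, 23, 21, 23] [np.float64(-16.6), np.float64(-18.1), np.float64(-19.7)] [32. 37. 39. 41. 44.]
280 [228, 124, 44, 46, 121, 170, 181, 115, 33, 10, 9, 13, 5, 16, 14, 16, 21] [np.float64(-16.6), np.float64(-18.1), np.float64(-19.7)] [34. 37. 39. 41. 44.]
(np.float64(233.71979751470025), 20, np.float64(-63.76749319176578), np.float64(0.5032693582182054), array([-5.41271588e-03, -6.37655750e+01]))
```

View pics/i.png

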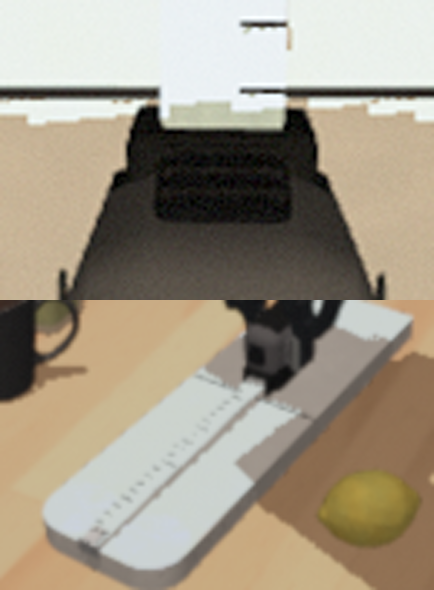

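Run:
```python
from m import *; import pickle
c=pickle.load(open("c5.pkl","rb"))["wrist"]
print("line",[uv(ray(c,(u,157.5),25))[0] for u in(200,320)])
for h in(28,31,34): print("nose z",h,uv(ray(c,(257,161.4),h))[0])
for nm in("scene","side"):
    e=[]
    for f in("c0.pkl","c5.pkl"):
        x=pickle.load(open(f,"rb"))[nm]; g=x["frame"].mean(2)
        R=ray(x,np.argwhere(np.ones(g.shape))[:,::-1],25).reshape(*g.shape,3); A,B=uv(R)
        k=(abs(B)<60)&(abs(A)<120); e.append(x["frame"])
    # board shift by phase correlation on rounded-end half
    y0,x0=(235,180)
    s=cv2.phaseCorrelate(*[cv2.cvtColor(i,cv2.COLOR_RGB2GRAY)[y0:y0+60,x0:x0+70].astype(np.float32) for i in e]); print(nm,"end shift px",s)
```

```text
line [array([-17.3462967]), array([-17.25696507])]
nose z 28 [-18.91027605]
nose z 31 [-18.3103085]
nose z 34 [-17.71034096]
scene end shift px ((-0.026240966316017023, 0.03964628816368432), 0.9278316767127426)
side end shift px ((-0.07712599109355978, -0.07510564445607315), 0.8719847842499062)
```

The nose is about 1 mm behind the line, and the board shift is under 0.1 px. I'll nudge forward 1 mm to centre it, settle and hand in.

Request:
{"op": "drive_tool", "data": {
  "plan": [
    [255, [0.01, 0.1, 0], 0],
    [255, [0.01, 0.1, 0], 0],
    [255, [0.01, 0.1, 0], 0],
    [255, [0.01, 0.1, 0], 0],
    [255, [0.01, 0.1, 0], 0],
    [255, [0.01, 0.1, 0], 0],
    [255, [0.01, 0.1, 0], 0],
    [255, [0.01, 0.1, 0], 0]
  ]
}}

```text
t: 9.38
position: [522.7, -63.0, 39.3]
tcp_rot: [[0.096, 0.995, 0.0], [0.995, -0.096, -0.0], [-0.0, 0.0, -1.0]]
ft_force: [-0.2, 3.7, -2.9]
gripper_width: 37.5
```

Run:
```python
from rig import manip, viewer, job
from m import *
s=manip.state(); print(np.round(s["position"],1),np.round(s["ft_force"],1),s["gripper_width"],np.abs(s["qvel"]).max())
c=viewer.capture("wrist"); g=c["frame"].mean(2)
print([int(x) for x in g[150:168,200]],[int(x) for x in g[150:168,236]])
print(job.finish_job())
```

```text
[522.7 -63.   39.3] [-0.2  3.7 -2.9] 37.462858356128024 0.0010858061196225702
[238, 237, 238, 237, 236, 240, 246, 164, 59, 44, 33, 222, 243, 239, 240, 203, 171, 173] [237, 236, 237, 236, 238, 238, 244, 170, 62, 46, 47, 49, 20, 2, 6, 0, 13, 10]
the job is handed in; nothing more can be done
None
```

The tape is hooked over the middle of the rounded-corner end and drawn back straight along the board. I handed the job in with the arm holding the case still at the pencil line. The cut board will be about 224 mm long by my camera measurement, good to a few millimetres; I did not read the blade itself.

**Last checks:**
- **Nose:** it looked about 1 mm behind the line, so I nudged it 1 mm forward. In the final wrist picture the nose edge sits right against the line. The underside of the case is about 3 mm above the board.
- **Hook and board:** the blade pulls with about 2–4 N. The hooked end showed no visible movement from the start (under 0.1 pixel) just before the nudge.
- **Grip and stillness:** the grip held at 37.5 mm opening and the arm was still. The run took about 9.5 s. The pencil, mug and jar were never approached, but I did not measure them at the end.

**What disagreed:** the wrist camera placed the board 3–4 mm differently from the two fixed cameras. I set the nose from the wrist view alone, where nose and line are seen together and the offset cancels. The arm position with the fixed cameras' line put the nose between level and 3 mm behind the line before the nudge.

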